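Lock the alternator's clamp screw with a hex key

ROBOT

A 6-joint arm with a two-finger parallel gripper is mounted at the origin on the work surface. World frame = base frame: x ahead of the robot, y to its left, z up, the work surface at z = 0. Lengths are in m, angles in degrees, forces in N, time in s.
With the tool pointing down it reaches from about 0.25 to 0.725 m from the base axis. Payload 9.7 kg.
Tool frame: the origin (TCP) lies at the very end of the fingers, on their centre line; the grasp point (between the pads) lies 19 mm behind it (bot.grip_depth is the distance from the TCP to the grasp point, in m); z points along the fingers, y is the direction in which the jaws open and shut (so a half turn about z gives the same grasp; the last joint's range is limited). The gripper opens to 85 mm and grips with 20 to 120 N. Pads are 22 mm wide; open, the fingers measure 114 mm over their backs; the gripper's body (76 mm by 85 mm) begins 54 mm behind the grasp point. The pads swing forward as they close: fully open they stand 13 mm farther back than shut.
Start: joints at [64.916, 4.979, 10.078, 95.1, 0, 90], TCP at [0.233, 0.498, 0.231] pointing down, gripper open.
Joint ranges: [-179.16, 179.16], [-48.56, 103.87], [-65.8, 70.77], [-126.05, 130.52], [-82.76, 87.17], [-180, 180]. Speed limits (degrees/s): [127.2, 127.2, 147.25, 180, 180, 180].

INTERFACE

Orientations are given as [roll, pitch, yaw] about the fixed x, y, z axes, in that order (R = Rz(yaw) Ry(pitch) Rx(roll)).
In Python, from workcell import bot, viewer gives the robot as it stands.
- The arm moves only by the tool arm_command, never from a script. Its argument "motion" is a list of rows, each a list of 3 entries, a list of its own where there are three numbers: the opening, from 0 (shut) to 1 (fully open), then the shift along the tool's x, y, z in units of 60 mm (1.0 is 60 mm), then the turn, a rotation vector about the tool's x, y, z in units of 6 degrees (1.0 is 6 degrees). A call has 1 to 12 rows; each row shifts and turns the commanded pose from where the row before left it, along the tool's axes as they then stand; what a row does not reach is not made up. A row lasts 1/8 s, in which the tool goes at most 62.5 mm and 10.7 degrees, less where a joint would pass 70% of its speed; a pose out of reach is approached as far as the arm can. A call is refused whole if a number of a shift passes 1 or a number of a turn 1, either way. A call with a gripper value outside its range is refused whole. The fingers move at their own pace and stop on an object; "newtons" is the grip in N (left out, the last holds). Time passes only in rows, so rows that do not move let the fingers close. It gives the time, the measured TCP pose, the force and the opening at its end, in the units of the state.
- bot.get_obs(): the state, without advancing time (a new reading comes with each control period).
- viewer.camera(name): name is "side" or "top"; returns the picture (480x640x3 uint8, blue, green, red); there is no depth.
- viewer.calibration(name): a dict with "fx", "fy", "cx", "cy" (pixels), "T" (4x4, takes a point from camera to world coordinates). Camera axes: x right, y down, z forward; pixel columns grow to the right and rows downward; lengths in m; the calibration is good to about 2 mm. A picture is of the moment at which its call begins. calibration takes no time and is no camera call.
- bot.job_done(): hands the job in, once; it reports no verdict.
The state is a dict: "time": time; "q": joint angles; "qd": joint speeds; "joint_efforts": joint torques, N m; "ee_pos": TCP position; "tcp_rot": TCP orientation; "wrist_force": force on the tool from outside, world axes, zero at the start; "torque": the same for the moment, N m; "opening": finger opening in m.
Only numpy, scipy, OpenCV 4.12 (cv2) and the standard library are available. Lean on these libraries where they do the work, as an engineer would, in place of code of your own. Each camera call takes 0.05 s, during which the arm holds its last target.

TASK

Take the T-handle hex key out of its stand, put it into the socket of the floating cap screw on the blue strap clamp and, pressing only lightly (5 to 10 N, never pushing the spring-lifted screw down onto the strap), feel for the flats until the key drops fully home. Only then turn the screw clockwise with the key until it comes up against its stop, without wrenching it, keeping the key fully seated. Then put the key back upright in its stand, all the way down on its black flange, let go of it, and leave the loose parts lying around where they are.

Things in the scene. Friction and masses are not known exactly. Their poses are not given: they have to be found in the camera images.
- key_grip (a point): T-handle hex key (about 0.32 kg), upright in its stand. This point: centre of its green T-bar, the grip, 80 mm long along this frame's x, 20 mm thick along y, 34 mm high along z (up, away from the tip). Grip across the 20 mm, from above. Below the bar: 16 mm of neck, then a black flange, 44 mm diameter, 6 mm thick, underside 39 mm below this point. The tip is 89 mm below this point.
- key_tip (a point): End of the key's nose, axes as key_grip. The round nose is 6 mm long, tapering from 21 mm diameter to 15 mm at the end; above it up to the flange a steel hexagon, 22 mm across flats (flats face this frame's +x and -x and every 60 degrees on). The nose enters the socket at any angle, the hexagon only with its corners lined up within about 3 degrees; otherwise the key stands on the rim.
- screw_mouth (a point): Centre of the mouth of the hex socket, 22.6 mm across flats, in the top of a dark cap screw head (42 mm diameter, 24 mm high) over the blue strap; z up. This frame turns with the screw, but the socket's flats do NOT line up with it: their angle differs every time and is not given. Find it by turning the key, pressed lightly on the rim (its tip then 6 mm below this point), by up to 60 degrees.
- socket_floor (a point): Centre of the socket's floor, 18 mm below screw_mouth; the key is home with its tip here. The screw floats: it slides sideways up to 3 mm under 1 to 2 N, and a spring lets it be pressed down (about 3 N to start, 8 N at 3 mm, 15 N at 8 mm, on the strap and rigid at 11 mm). Turning the key lightly pressed on the rim does not turn it.
- sink (a joint): How far the spring-lifted screw is pressed down, m: 0 at rest, 0.011 when it is down on the strap; beyond 0.008 is too hard.
- screw (a joint): Angle of the cap screw, rad, growing clockwise seen from above. It begins between 0 and 0.12 and comes up against a slightly springy stop at 1.0. It takes about 0.25 N m to turn and stays where it is left. The key has about 0.05 rad of play either way in the socket.
- stand_hole (a point): Centre of the mouth of the hole in the top of the key's stand, a fixed grey block 75 x 75 mm, 60 mm high; z up. The hole is round, 31 mm in diameter, and goes down to the table. The key hangs in it by its flange: its tip is then 50 mm below this point, key_grip 39 mm above.
- fixture: Fixed aluminium plate 180 x 330 mm, 20 mm thick, with an alternator bolted on it; the origin is at table height on the nominal screw axis (the screw is within 3 mm of it). The alternator, 130 mm in diameter and 200 mm high, stands with its axis 165 mm along this frame's +y. The blue strap clamp's top is at 60 mm, the screw head's top at 96 mm above the table.
- pulley_center (a point): Loose black pulley, 56 mm diameter, 30 mm high, lying flat; its centre. Leave alone.
- bearing_center (a point): Loose steel bearing ring, 52 mm diameter, 16 mm high, lying flat; its centre. Leave alone.
- plug_center (a point): Loose orange connector plug, 40 x 26 x 22 mm, with a 12 mm black nose along +x; centre of the orange block. Leave alone.
Things that resemble listed ones, but are neither listed nor needed, are in the scene too. What is meant by the part that bears key_grip is not orange or purple, and is the smaller of those in its own colour.

How it is judged:
By the outcome, as a careful person would: the job done as asked, in the order asked, and still so for the second after the job is handed in, with the robot touching nothing.
It also fails if it takes over 61 s, if anything falls off the work surface, if the arm or the gripper's body presses on something with over 40 N, if the wrist force passes 120 N, or if a joint passes its speed limit or range.

## Working session

There is one attempt and no reset: what is moved stays moved. The work goes in short steps, Python scripts to look and compute and a tool call to move; the robot and the scene stay as the last step left them, time stands still between calls to the robot, and variables do not carry over. Pictures are saved under pics/ and viewed, and the job is handed in when it is done.

Besides the shell and the picture viewer there is one more tool, called as a command line: name --argument value ..., lists and objects as JSON in quotes. arm_command: Moves the arm, as the interface text tells. Its arguments: {"type":"object","properties":{"motion":{"type":"array"},"newtons":{"type":"number"}},"required":["motion"]}

```bash
mkdir -p pics; ls
python3 - <<'E'
from workcell import bot, viewer
import cv2
for n in ("side","top"):
    cv2.imwrite(f"pics/{n}0.png",viewer.camera(n)); c=viewer.calibration(n); print(n,c)
print(bot.get_obs())
E
```

```text
pics
side {'fx': 468.92589136951887, 'fy': 468.92589136951887, 'cx': 321.6136617513635, 'cy': 237.73685127911475, 'T': array([[ 0.94558653, -0.20834988,  0.24991286,  0.26711812],
       [-0.3251503 , -0.63336017,  0.7022337 , -0.83128317],
       [ 0.01197454, -0.74528197, -0.66664188,  0.69204067],
       [ 0.        ,  0.        ,  0.        ,  1.        ]])}
top {'fx': 468.27882759755397, 'fy': 468.27882759755397, 'cx': 320.7233707515406, 'cy': 240.7037700740329, 'T': array([[-0.02403401, -0.99685557,  0.07550721,  0.42216156],
       [-0.99952582,  0.02541516,  0.01738411, -0.18658863],
       [-0.01924847, -0.07505359, -0.99699371,  0.88413533],
       [ 0.        ,  0.        ,  0.        ,  1.        ]])}
{'time': 0.1, 'q': array([6.49159972e+01, 5.00873650e+00, 1.00382745e+01, 9.50982643e+01,
       9.08784951e-04, 9.00000256e+01]), 'qd': array([-0.0190041 , -0.07991947,  0.16176289, -0.05212251, -0.04561328,
       -0.01865231]), 'joint_efforts': array([-5.11005455e-04, -5.21560514e+01,  4.65653622e+01,  1.60796440e-02,
        3.65174216e-06, -8.05926504e-06]), 'ee_pos': array([0.23308197, 0.49794925, 0.23063995]), 'tcp_rot': array([-1.79931274e+02, -9.08753532e-04,  1.54915970e+02]), 'wrist_force': array([ 0.62058553, -0.15521194, -0.77036241]), 'torque': array([0.04407708, 0.01271799, 0.01699579]), 'opening': 0.08534765608257906}
```

View pics/side0.png

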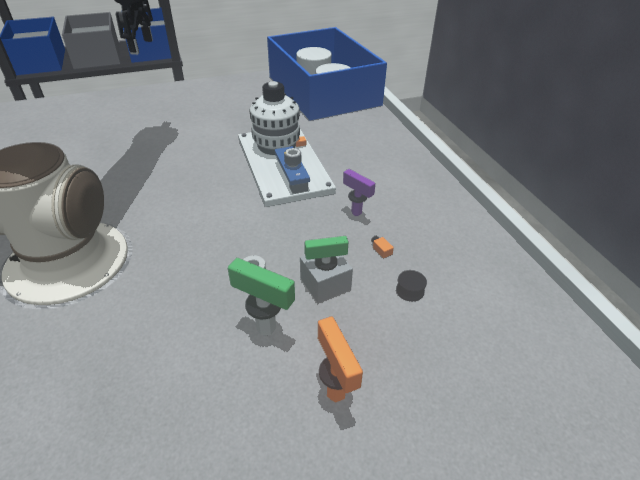

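View pics/top0.png

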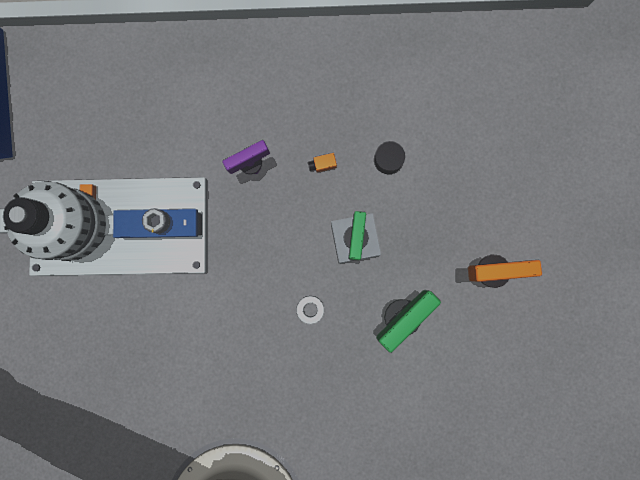

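```bash
cat > h.py <<'E'
import numpy as np, cv2
from workcell import bot, viewer
def ray(n,u,v):
    c=viewer.calibration(n);T=c["T"]
    d=T[:3,:3]@np.array([(u-c["cx"])/c["fx"],(v-c["cy"])/c["fy"],1]);return T[:3,3],d
def onplane(n,u,v,z):
    o,d=ray(n,u,v);return o+d*(z-o[2])/d[2]
def proj(n,p):
    c=viewer.calibration(n);T=c["T"];q=T[:3,:3].T@(np.array(p)-T[:3,3])
    return c["fx"]*q[0]/q[2]+c["cx"],c["fy"]*q[1]/q[2]+c["cy"]
def greens(img):
    h=cv2.cvtColor(img,cv2.COLOR_BGR2HSV)
    m=cv2.inRange(h,(50,90,40),(85,255,255))
    cs,_=cv2.findContours(m,cv2.RETR_EXTERNAL,cv2.CHAIN_APPROX_NONE)
    return [c for c in cs if cv2.contourArea(c)>100]
E
python3 - <<'E'
from h import *
t=cv2.imread("pics/top0.png");s=cv2.imread("pics/side0.png")
for n,i in(("top",t),("side",s)):
    for c in greens(i):
        r=cv2.minAreaRect(c);print(n,cv2.contourArea(c),r)
        for p in cv2.boxPoints(r): print("  ",p,onplane(n,*p,0.116).round(4))
        print("  ctr",onplane(n,*r[0],0.116).round(4))
a=cv2.resize(t[190:250,124:184],None,fx=7,fy=7,interpolation=cv2.INTER_CUBIC)
b=cv2.resize(t[200:275,320:395],None,fx=5.6,fy=5.6,interpolation=cv2.INTER_CUBIC)
cv2.imwrite("pics/cropt.png",np.hstack([cv2.resize(a,(400,400)),cv2.resize(b,(400,400))]))
a=cv2.resize(s[130:190,262:322],(400,400),interpolation=cv2.INTER_CUBIC)
b=cv2.resize(s[225:305,290:370],(400,400),interpolation=cv2.INTER_CUBIC)
cv2.imwrite("pics/crops.png",np.hstack([a,b]))
E
```

```text
top 1482.5 ((408.25, 319.7500305175781), (21.21320152282715, 71.41778564453125), 45.0)
   [375.5     337.50003] [ 0.3212 -0.258   0.116 ]
   [426.      287.00003] [ 0.4005 -0.3425  0.116 ]
   [441.      302.00003] [ 0.3757 -0.3658  0.116 ]
   [390.5     352.50003] [ 0.2968 -0.2813  0.116 ]
  ctr [ 0.3484 -0.3118  0.116 ]
top 515.5 ((357.2987976074219, 235.31097412109375), (12.147468566894531, 48.258583068847656), 6.340191841125488)
   [348.59756 258.62195] [ 0.4497 -0.2182  0.116 ]
   [353.92685 210.65854] [ 0.5287 -0.2292  0.116 ]
   [366.00003 212.     ] [ 0.5259 -0.249   0.116 ]
   [360.67075 259.9634 ] [ 0.4471 -0.2378  0.116 ]
  ctr [ 0.4877 -0.2335  0.116 ]
side 1362.0 ((258.0, 281.5), (66.5384750366211, 28.923080444335938), 22.61986541748047)
   [221.7278  282.05325] [ 0.2896 -0.277   0.116 ]
   [232.85207 255.35501] [ 0.3193 -0.2196  0.116 ]
   [294.27222 280.94675] [ 0.4045 -0.3125  0.116 ]
   [283.14795 307.645  ] [ 0.3716 -0.3619  0.116 ]
  ctr [ 0.3469 -0.2947  0.116 ]
side 286.5 ((326.00341796875, 242.0290069580078), (8.003625869750977, 42.179691314697266), 83.2901611328125)
   [304.59042 240.51877] [ 0.451 -0.222  0.116]
   [346.48123 235.59045] [ 0.5288 -0.2333  0.116 ]
   [347.4164  243.53925] [ 0.5225 -0.2541  0.116 ]
   [305.5256  248.46756] [ 0.4462 -0.2428  0.116 ]
  ctr [ 0.4869 -0.2381  0.116 ]
```

View pics/cropt.png

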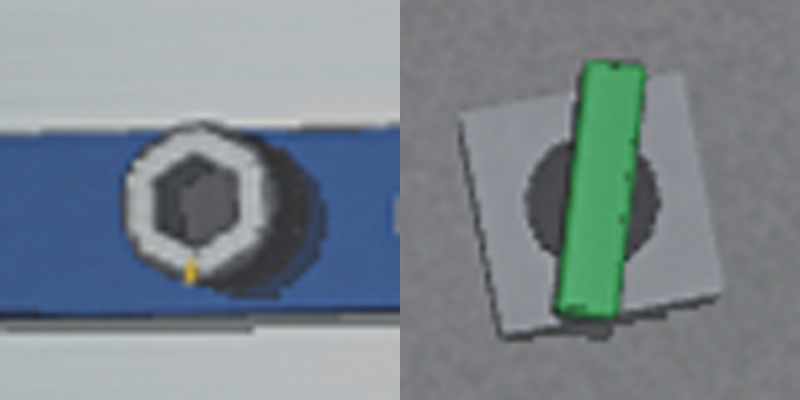

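View pics/crops.png

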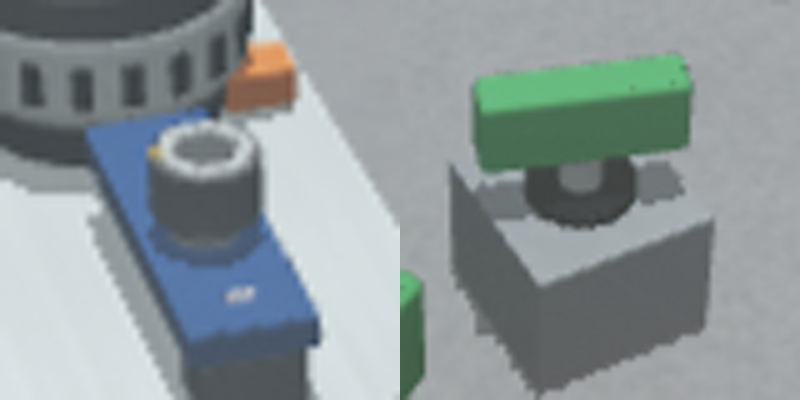

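Run:
```python
from h import *
t=cv2.imread("pics/top0.png")
K=8
g=cv2.resize(cv2.cvtColor(t,cv2.COLOR_BGR2GRAY)[195:245,130:180],None,fx=K,fy=K,interpolation=cv2.INTER_CUBIC)
m=(g>135).astype(np.uint8)*255
h=cv2.cvtColor(t,cv2.COLOR_BGR2HSV)
sat=cv2.resize(h[195:245,130:180,1],None,fx=K,fy=K,interpolation=cv2.INTER_CUBIC)
m[(sat>70)]=0
cs,hi=cv2.findContours(m,cv2.RETR_CCOMP,cv2.CHAIN_APPROX_NONE)
topix=lambda c:(c.reshape(-1,2)+0.5)/K-0.5+[130,195]
for i,c in enumerate(cs):
    A=cv2.contourArea(c)
    if A<2000: continue
    P=topix(c)
    W=np.array([onplane("top",*p,0.096)[:2] for p in P])
    (cx,cy),r=cv2.minEnclosingCircle(W.astype(np.float32))
    M=cv2.moments(c);cc=topix(np.array([[M['m10']/M['m00'],M['m01']/M['m00']]]))[0]
    ctr=onplane("top",*cc,0.096)[:2]
    d=W-ctr;th=np.arctan2(d[:,1],d[:,0]);rr=np.hypot(*d.T)
    # resample uniform in theta
    o=np.argsort(th);tt=np.linspace(-np.pi,np.pi,360,endpoint=False);r2=np.interp(tt,th[o],rr[o],period=2*np.pi)
    z=(r2*np.exp(6j*tt)).mean()
    print("hier",hi[0][i],A,"minEnc",cx,cy,r,"ctr",ctr,"meanr",r2.mean(),"6amp",abs(z),"corner ang mod60",np.degrees(np.angle(z))/6,"flat",np.degrees(np.angle(z))/6+30)
cv2.imwrite("pics/m.png",m)
# stand: grey-lighter block top
hsv=h;roi=t[195:280,315:400]
gg=cv2.resize(cv2.cvtColor(roi,cv2.COLOR_BGR2GRAY),None,fx=4,fy=4)
print(cv2.cvtColor(roi,cv2.COLOR_BGR2GRAY)[20:60:8,10:70:6])
# corners by eye from crop: (458,113),(685,72),(722,292),(502,335) in 400px crop offset 400, scale 75/400
cor=[(458,113),(685,72),(722,292),(502,335)]
W=[]
for u,v in cor:
    p=((u-400)*75/400+320-.4,v*75/400+200-.4);W.append(onplane("top",*p,0.06))
W=np.array(W);print(W.round(4),W.mean(0))
```

```text
hier [ 1 -1 -1 -1] 17108.0 minEnc 0.48695769906044006 0.10971179604530334 0.04311171919107437 ctr [0.48724639 0.1078177 ] meanr 0.011205342482317162 6amp 0.0026430038883016446 corner ang mod60 29.67307908546037 flat 59.67307908546037
hier [ 4  1  3 -1] 21068.5 minEnc 0.5250844359397888 0.11250679194927216 0.01883867383003235 ctr [0.52518537 0.11238919] meanr 0.01756761478446638 6amp 0.0002211638875434536 corner ang mod60 5.157872915519055 flat 35.15787291551906
hier [-1 -1 -1  2] 9937.0 minEnc 0.5245708227157593 0.1126532182097435 0.013532664626836777 ctr [0.52500076 0.11250944] meanr 0.012059892489455225 6amp 0.00036003416188095527 corner ang mod60 2.211700548996612 flat 32.21170054899661
hier [-1  2 -1 -1] 44834.5 minEnc 0.5563613176345825 0.10993707180023193 0.045046672224998474 ctr [0.5561865  0.11020759] meanr 0.022793204093893817 6amp 0.0008863208790706768 corner ang mod60 28.931382765761395 flat 58.9313827657614
[[123 121 125 125 125 124 127 144 131 121]
 [125 101 142 143 144 133 126 143 144 124]
 [123 128 143 146  73 131 129 141 141 118]
 [123 127 144 124  75 131 133  70 142 122]
 [127 122 147 145  51 132 114 143 139 132]]
[[ 0.5195 -0.1903  0.06  ]
 [ 0.5312 -0.2659  0.06  ]
 [ 0.4579 -0.2757  0.06  ]
 [ 0.4455 -0.2029  0.06  ]] [ 0.48851551 -0.23373566  0.06      ]
```

View pics/m.png

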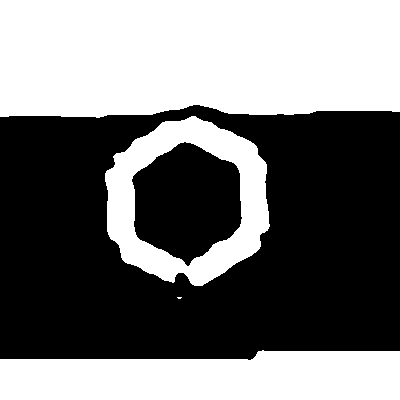

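```bash
cat >> h.py <<'E'
from scipy.spatial.transform import Rotation as R
def plan(pos,yaw,tgt,tyaw,n,p0=None,down=True):
    """rows of equal world shift with equal turn; tool pointing straight down"""
    pos=np.array(pos,float);st=(np.array(tgt)-pos)/n;dy=-(tyaw-yaw)/n/6
    dy=round(dy,2);rows=[]
    cur=pos.copy();y=yaw
    for k in range(n):
        Rm=R.from_euler('xyz',[180,0,y],degrees=True).as_matrix()
        want=pos+st*(k+1)-cur
        s=np.round(Rm.T@want/0.06,2);s=s+0.0
        rows.append((s.tolist(),dy));cur=cur+Rm@s*0.06;y-=dy*6
    for r in rows: print(r)
    print("end",cur.round(4),"yaw",round(y,2))
def st():
    o=bot.get_obs();print("t",round(o["time"],2),"p",o["ee_pos"].round(4),"rot",o["tcp_rot"].round(2),"F",o["wrist_force"].round(2),"M",o["torque"].round(2),"op",round(o["opening"],4),"q6",o["q"][5].round(1))
    return o
E
python3 - <<'E'
from h import *
plan([.2331,.498,.2306],154.92,[.4877,-.2345,.20],-7.9,28)
E
```

```text
([-0.32, -0.33, 0.02], 0.97)
([-0.36, -0.3, 0.02], 0.97)
([-0.38, -0.26, 0.01], 0.97)
([-0.4, -0.22, 0.02], 0.97)
([-0.43, -0.17, 0.02], 0.97)
([-0.44, -0.13, 0.02], 0.97)
([-0.46, -0.09, 0.02], 0.97)
([-0.46, -0.04, 0.02], 0.97)
([-0.46, 0.01, 0.01], 0.97)
([-0.46, 0.05, 0.02], 0.97)
([-0.45, 0.1, 0.02], 0.97)
([-0.44, 0.14, 0.02], 0.97)
([-0.42, 0.19, 0.02], 0.97)
([-0.4, 0.23, 0.01], 0.97)
([-0.37, 0.27, 0.02], 0.97)
([-0.35, 0.31, 0.02], 0.97)
([-0.31, 0.33, 0.02], 0.97)
([-0.28, 0.37, 0.02], 0.97)
([-0.23, 0.4, 0.02], 0.97)
([-0.2, 0.42, 0.01], 0.97)
([-0.15, 0.43, 0.02], 0.97)
([-0.11, 0.45, 0.02], 0.97)
([-0.06, 0.46, 0.02], 0.97)
([-0.02, 0.46, 0.02], 0.97)
([0.03, 0.46, 0.02], 0.97)
([0.08, 0.46, 0.01], 0.97)
([0.13, 0.44, 0.02], 0.97)
([0.16, 0.43, 0.02], 0.97)
end [ 0.4875 -0.2344  0.2   ] yaw -8.04
```

arm_command --motion '[[1,[-0.32,-0.33,0.02],[0,0,0.97]],[1,[-0.36,-0.3,0.02],[0,0,0.97]],[1,[-0.38,-0.26,0.01],[0,0,0.97]],[1,[-0.4,-0.22,0.02],[0,0,0.97]],[1,[-0.43,-0.17,0.02],[0,0,0.97]],[1,[-0.44,-0.13,0.02],[0,0,0.97]],[1,[-0.46,-0.09,0.02],[0,0,0.97]],[1,[-0.46,-0.04,0.02],[0,0,0.97]],[1,[-0.46,0.01,0.01],[0,0,0.97]],[1,[-0.46,0.05,0.02],[0,0,0.97]],[1,[-0.45,0.1,0.02],[0,0,0.97]],[1,[-0.44,0.14,0.02],[0,0,0.97]]]' --newtons 60

```text
time: 1.6
ee_pos: [0.3422, 0.183, 0.2178]
tcp_rot: [-180.0, 0.0, 84.9]
wrist_force: [0.4, -0.0, 0.1]
opening: 0.0855
```

arm_command --motion '[[1,[-0.42,0.19,0.02],[0,0,0.97]],[1,[-0.4,0.23,0.01],[0,0,0.97]],[1,[-0.37,0.27,0.02],[0,0,0.97]],[1,[-0.35,0.31,0.02],[0,0,0.97]],[1,[-0.31,0.33,0.02],[0,0,0.97]],[1,[-0.28,0.37,0.02],[0,0,0.97]],[1,[-0.23,0.4,0.02],[0,0,0.97]],[1,[-0.2,0.42,0.01],[0,0,0.97]],[1,[-0.15,0.43,0.02],[0,0,0.97]],[0.8,[-0.11,0.45,0.02],[0,0,0.97]],[0.7,[-0.06,0.46,0.02],[0,0,0.97]]]'

```text
time: 2.98
ee_pos: [0.4425, -0.1044, 0.2057]
tcp_rot: [-180.0, 0.0, 20.9]
wrist_force: [0.9, 0.4, 0.1]
opening: 0.0595
```

arm_command --motion '[[0.7,[-0.02,0.46,0.02],[0,0,0.97]],[0.7,[0.03,0.46,0.02],[0,0,0.97]],[0.7,[0.08,0.46,0.01],[0,0,0.97]],[0.7,[0.13,0.44,0.02],[0,0,0.97]],[0.7,[0.16,0.43,0.02],[0,0,0.97]],[0.7,[0,0,0],[0,0,0]],[0.7,[0,0,0],[0,0,0]]]'

```text
time: 3.85
ee_pos: [0.4872, -0.2339, 0.2004]
tcp_rot: [-180.0, 0.0, -8.0]
wrist_force: [-0.6, -0.1, -0.0]
opening: 0.0601
```

Run:
```python
from h import *
o=st()
i=viewer.camera("top");s=viewer.camera("side");cv2.imwrite("pics/t1.png",np.hstack([i[150:300,270:470],s[150:300,220:420]]))
```

```text
t 3.85 p [ 0.4872 -0.2339  0.2004] rot [-1.7997e+02  5.0000e-02 -7.9800e+00] F [-0.62 -0.11 -0.03] M [ 0.05 -0.04  0.03] op 0.0601 q6 162.3
```

View pics/t1.png

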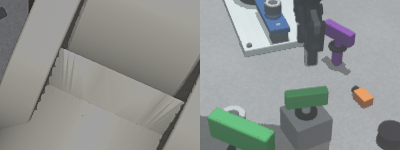

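arm_command --motion '[[0.7,[0,0,0.4],[0,0,0]],[0.7,[0,0,0.4],[0,0,0]],[0.7,[0,0,0.4],[0,0,0]],[0.7,[0,0,0.4],[0,0,0]],[0.7,[0,0,0.25],[0,0,0]],[0.7,[0,0,0.15],[0,0,0]],[0.7,[0,0,0],[0,0,0]],[0.2,[0,0,0],[0,0,0]],[0,[0,0,0],[0,0,0]],[0,[0,0,0],[0,0,0]],[0,[0,0,0],[0,0,0]],[0,[0,0,0],[0,0,0]]]' --newtons 60

```text
time: 5.45
ee_pos: [0.4879, -0.2344, 0.0815]
tcp_rot: [180.0, -0.1, -8.0]
wrist_force: [-0.4, 0.9, 5.3]
opening: 0.0193
```

Run:
```python
from h import *
o=st()
s=viewer.camera("side");cv2.imwrite("pics/s2.png",cv2.resize(s[160:310,230:430],(800,600)))
```

```text
t 5.45 p [ 0.4879 -0.2344  0.0815] rot [ 1.7999e+02 -8.0000e-02 -8.0400e+00] F [-0.37  0.92  5.29] M [ 0.35  0.08 -0.01] op 0.0193 q6 162.4
```

View pics/s2.png

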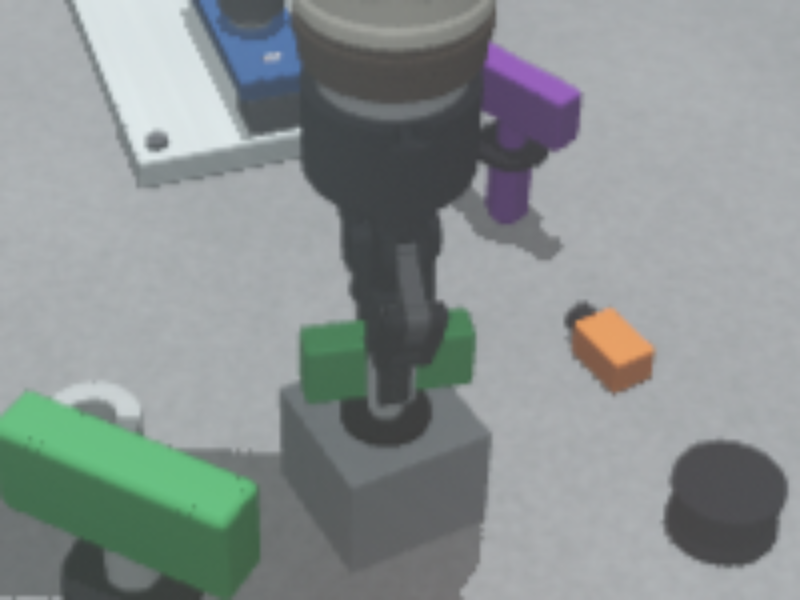

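arm_command --motion '[[0,[0,0,-0.1],[0,0,0]],[0,[0,0,-0.3],[0,0,0]],[0,[0,0,-0.5],[0,0,0]],[0,[0,0,-0.5],[0,0,0]],[0,[0,0,-0.4],[0,0,0]],[0,[0,0,-0.2],[0,0,0]],[0,[0,0,0],[0,0,0]],[0,[0,0,0],[0,0,0]]]'

```text
time: 6.5
ee_pos: [0.4872, -0.2341, 0.1996]
tcp_rot: [-180.0, 0.1, -8.0]
wrist_force: [0.5, 0.3, -4.1]
opening: 0.0193
```

Run:
```python
from h import *
o=st()
s=viewer.camera("side");cv2.imwrite("pics/s3.png",cv2.resize(s[110:310,200:440],(720,600)))
plan([.4875,-.2344,.2005],-8,[.525,.1125,.20],86,17)
```

```text
t 6.5 p [ 0.4872 -0.2341  0.1996] rot [-1.7997e+02  9.0000e-02 -8.0500e+00] F [ 0.5   0.33 -4.11] M [ 0.04  0.03 -0.04] op 0.0193 q6 162.4
([-0.01, -0.34, 0.0], -0.92)
([0.02, -0.34, 0.0], -0.92)
([0.06, -0.34, 0.0], -0.92)
([0.08, -0.33, 0.0], -0.92)
([0.12, -0.32, 0.0], -0.92)
([0.15, -0.31, 0.0], -0.92)
([0.18, -0.29, 0.0], -0.92)
([0.2, -0.28, 0.0], -0.92)
([0.23, -0.25, 0.0], -0.92)
([0.26, -0.23, 0.0], -0.92)
([0.27, -0.2, 0.01], -0.92)
([0.29, -0.18, 0.0], -0.92)
([0.31, -0.15, 0.0], -0.92)
([0.32, -0.11, 0.0], -0.92)
([0.34, -0.09, 0.0], -0.92)
([0.33, -0.05, 0.0], -0.92)
([0.35, -0.02, 0.0], -0.92)
end [0.5253 0.1127 0.1999] yaw 85.84
```

View pics/s3.png

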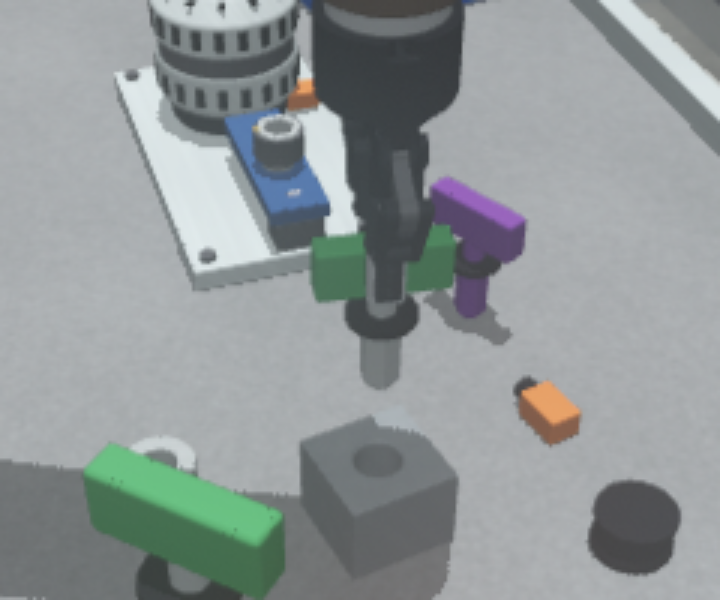

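arm_command --motion '[[0,[-0.01,-0.34,0],[0,0,-0.92]],[0,[0.02,-0.34,0],[0,0,-0.92]],[0,[0.06,-0.34,0],[0,0,-0.92]],[0,[0.08,-0.33,0],[0,0,-0.92]],[0,[0.12,-0.32,0],[0,0,-0.92]],[0,[0.15,-0.31,0],[0,0,-0.92]],[0,[0.18,-0.29,0],[0,0,-0.92]],[0,[0.2,-0.28,0],[0,0,-0.92]],[0,[0.23,-0.25,0],[0,0,-0.92]]]'

```text
time: 7.68
ee_pos: [0.5069, -0.05, 0.1997]
tcp_rot: [-179.9, 0.1, 41.8]
wrist_force: [0.2, -0.7, -2.7]
opening: 0.019
```

arm_command --motion '[[0,[0.26,-0.23,0],[0,0,-0.92]],[0,[0.27,-0.2,0.01],[0,0,-0.92]],[0,[0.29,-0.18,0],[0,0,-0.92]],[0,[0.31,-0.15,0],[0,0,-0.92]],[0,[0.32,-0.11,0],[0,0,-0.92]],[0,[0.34,-0.09,0],[0,0,-0.92]],[0,[0.33,-0.05,0],[0,0,-0.92]],[0,[0.35,-0.02,0],[0,0,-0.92]],[0,[0,0,0],[0,0,0]],[0,[0,0,0],[0,0,0]],[0,[0,0,0],[0,0,0]]]'

```text
time: 9.05
ee_pos: [0.5254, 0.1122, 0.1999]
tcp_rot: [-180.0, 0.0, 85.7]
wrist_force: [-0.3, -0.7, -3.9]
opening: 0.019
```

Run:
```python
from h import *
o=st()
s=viewer.camera("side");cv2.imwrite("pics/s4.png",cv2.resize(s[60:210,200:400],(800,600)))
print(proj("side",[.525,.1125,.128]),proj("side",[.525,.1125,.096]))
```

```text
t 9.05 p [0.5254 0.1122 0.1999] rot [-1.7998e+02  1.0000e-02  8.5710e+01] F [-0.25 -0.72 -3.94] M [-0.05 -0.02  0.01] op 0.019 q6 106.4
(np.float64(291.9552142881752), np.float64(139.50073465886328)) (np.float64(292.35804607034964), np.float64(151.30905814843547))
```

View pics/s4.png

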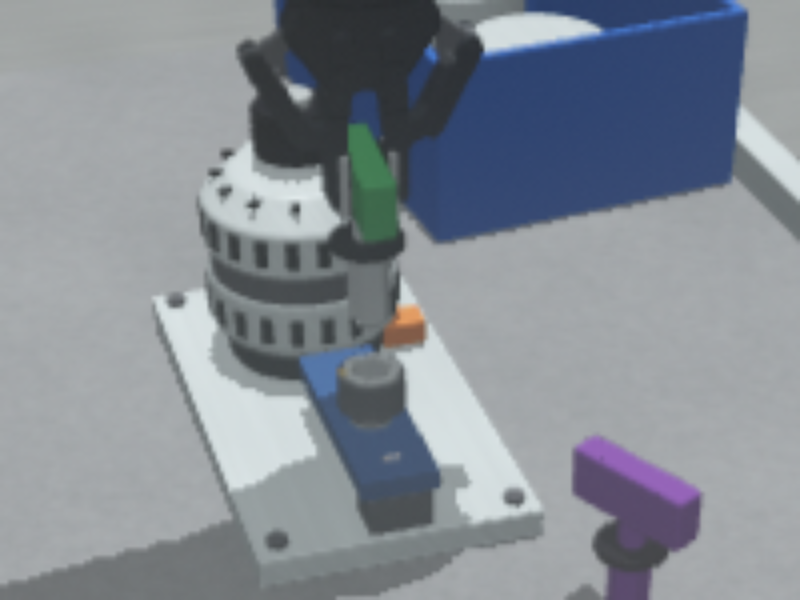

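arm_command --motion '[[0,[0,0,0.3],[0,0,0]],[0,[0,0,0.2],[0,0,0]],[0,[0,0,0.07],[0,0,0]],[0,[0,0,0],[0,0,0]],[0,[0,0,0],[0,0,0]],[0,[0,0,0],[0,0,0]]]'

```text
time: 9.85
ee_pos: [0.5257, 0.1129, 0.1664]
tcp_rot: [180.0, -0.0, 85.8]
wrist_force: [0.5, 0.1, -3.2]
opening: 0.0193
```

arm_command --motion '[[0,[0,0,0.03],[0,0,0]],[0,[0,0,0.03],[0,0,0]],[0,[0,0,0],[0,0,0]]]'

```text
time: 10.22
ee_pos: [0.5255, 0.113, 0.1621]
tcp_rot: [-180.0, -0.0, 85.8]
wrist_force: [-0.5, -0.3, -3.5]
opening: 0.0193
```

arm_command --motion '[[0,[0,0,0.03],[0,0,0]],[0,[0,0,0],[0,0,0]],[0,[0,0,0],[0,0,0]]]'

```text
time: 10.6
ee_pos: [0.5256, 0.1129, 0.1608]
tcp_rot: [180.0, -0.0, 85.8]
wrist_force: [-0.4, 1.1, 0.3]
opening: 0.0191
```

arm_command --motion '[[0,[0,0,0.02],[0,0,0]],[0,[0,0,0.01],[0,0,0]],[0,[0,0,0],[0,0,0]]]'

```text
time: 10.98
ee_pos: [0.5257, 0.1128, 0.1589]
tcp_rot: [180.0, -0.0, 85.8]
wrist_force: [-1.4, 0.5, 3.6]
opening: 0.0193
```

Run:
```python
from h import *
o=st()
```

```text
t 10.97 p [0.5257 0.1128 0.1589] rot [ 1.7997e+02 -1.0000e-02  8.5800e+01] F [-1.36  0.48  3.59] M [0.23 0.15 0.02] op 0.0193 q6 106.3
```

arm_command --motion '[[0,[0,0,0],[0,0,-0.3]],[0,[0,0,0],[0,0,-0.1]],[0,[0,0,0],[0,0,0]]]'

```text
time: 11.35
ee_pos: [0.5256, 0.1128, 0.1587]
tcp_rot: [180.0, -0.0, 88.2]
wrist_force: [-1.0, 0.5, 4.2]
opening: 0.0191
```

arm_command --motion '[[0,[0,0,0],[0,0,-0.3]],[0,[0,0,0],[0,0,0]]]'

```text
time: 11.6
ee_pos: [0.5254, 0.1129, 0.158]
tcp_rot: [-180.0, -0.0, 90.0]
wrist_force: [1.1, 2.4, -3.7]
opening: 0.0196
```

arm_command --motion '[[0,[0,0,0],[0,0,-0.3]],[0,[0,0,0],[0,0,0]]]'

```text
time: 11.85
ee_pos: [0.5254, 0.1128, 0.1583]
tcp_rot: [-180.0, 0.0, 91.8]
wrist_force: [0.8, 2.3, -4.6]
opening: 0.0193
```

arm_command --motion '[[0,[0,0,0.04],[0,0,0]],[0,[0,0,0.04],[0,0,0]],[0,[0,0,0],[0,0,0]]]'

```text
time: 12.22
ee_pos: [0.5254, 0.1128, 0.1536]
tcp_rot: [-180.0, 0.0, 91.8]
wrist_force: [0.3, 1.7, -4.8]
opening: 0.0192
```

arm_command --motion '[[0,[0,0,0.04],[0,0,0]],[0,[0,0,0],[0,0,0]]]'

```text
time: 12.48
ee_pos: [0.5255, 0.1128, 0.1513]
tcp_rot: [-180.0, -0.0, 91.8]
wrist_force: [0.8, 1.9, -4.3]
opening: 0.0195
```

arm_command --motion '[[0,[0,0,0.03],[0,0,0]],[0,[0,0,0],[0,0,0]]]'

```text
time: 12.72
ee_pos: [0.5255, 0.1128, 0.1496]
tcp_rot: [-180.0, -0.0, 91.8]
wrist_force: [0.7, 2.3, -3.9]
opening: 0.019
```

arm_command --motion '[[0,[0,0,0.02],[0,0,0]],[0,[0,0,0],[0,0,0]]]'

```text
time: 12.98
ee_pos: [0.5256, 0.1128, 0.1488]
tcp_rot: [180.0, -0.0, 91.8]
wrist_force: [-0.1, 0.6, 1.3]
opening: 0.019
```

arm_command --motion '[[0,[0,0,0.02],[0,0,0]],[0,[0,0,0],[0,0,0]],[0,[0,0,0],[0,0,0]]]'

```text
time: 13.35
ee_pos: [0.5257, 0.1129, 0.1475]
tcp_rot: [180.0, -0.0, 91.8]
wrist_force: [-0.5, 1.6, 2.5]
opening: 0.0194
```

Run:
```python
from h import *
o=st()
s=viewer.camera("side");cv2.imwrite("pics/s5.png",cv2.resize(s[85:205,220:380],(800,600)))
```

```text
t 13.35 p [0.5257 0.1129 0.1475] rot [ 1.7997e+02 -1.0000e-02  9.1800e+01] F [-0.55  1.6   2.52] M [ 0.41  0.13 -0.02] op 0.0194 q6 100.3
```

View pics/s5.png

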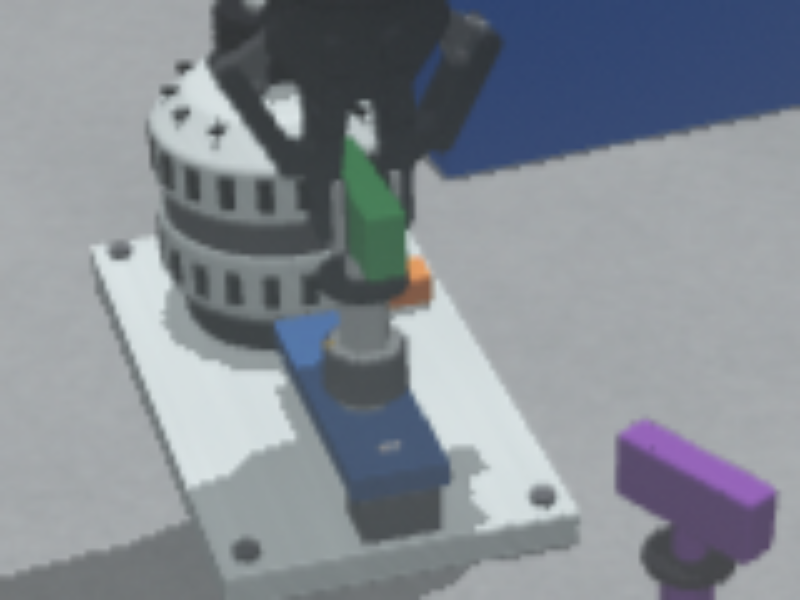

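arm_command --motion '[[0,[0,0,0],[0,0,0.6]],[0,[0,0,0],[0,0,0.6]],[0,[0,0,0],[0,0,0.6]],[0,[0,0,0],[0,0,0]]]'

```text
time: 13.9
ee_pos: [0.5256, 0.113, 0.1474]
tcp_rot: [180.0, -0.0, 81.0]
wrist_force: [-1.6, 2.2, 2.6]
opening: 0.0191
```

Run:
```python
from h import *
o=st()
```

```text
t 13.9 p [0.5256 0.113  0.1474] rot [ 1.7999e+02 -2.0000e-02  8.1030e+01] F [-1.61  2.17  2.57] M [0.66 0.1  0.15] op 0.0191 q6 111.1
```

arm_command --motion '[[0,[0,0,0],[0,0,0.6]],[0,[0,0,0],[0,0,0.6]],[0,[0,0,0],[0,0,0.6]],[0,[0,0,0],[0,0,0]]]'

```text
time: 14.4
ee_pos: [0.5255, 0.113, 0.1473]
tcp_rot: [-180.0, -0.0, 70.3]
wrist_force: [-0.3, 2.7, 3.3]
opening: 0.0192
```

Run:
```python
from h import *
o=st()
```

```text
t 14.4 p [0.5255 0.113  0.1473] rot [-1.7999e+02 -2.0000e-02  7.0300e+01] F [-0.32  2.66  3.26] M [0.8  0.31 0.17] op 0.0192 q6 121.8
```

arm_command --motion '[[0,[0,0,0],[0,0,0.6]],[0,[0,0,0],[0,0,0.6]],[0,[0,0,0],[0,0,0.6]],[0,[0,0,0],[0,0,0]]]'

```text
time: 14.9
ee_pos: [0.5255, 0.113, 0.1473]
tcp_rot: [-180.0, -0.0, 59.5]
wrist_force: [-0.5, 3.9, 3.1]
opening: 0.0195
```

Run:
```python
from h import *
o=st()
```

```text
t 14.9 p [0.5255 0.113  0.1473] rot [-1.7999e+02 -2.0000e-02  5.9530e+01] F [-0.45  3.95  3.13] M [1.01 0.25 0.16] op 0.0195 q6 132.6
```

arm_command --motion '[[0,[0.02,-0.01,0],[0,0,0]],[0,[0,0,0],[0,0,0.5]],[0,[0,0,0],[0,0,0.5]],[0,[0,0,0],[0,0,0]]]'

```text
time: 15.4
ee_pos: [0.5256, 0.1138, 0.1473]
tcp_rot: [180.0, 0.0, 53.5]
wrist_force: [-0.8, -0.2, 4.3]
opening: 0.019
```

Run:
```python
from h import *
o=st()
```

```text
t 15.4 p [0.5256 0.1138 0.1473] rot [1.7997e+02 4.0000e-02 5.3480e+01] F [-0.83 -0.15  4.32] M [-0.1   0.21  0.14] op 0.019 q6 138.8
```

arm_command --motion '[[0,[0,0,0],[0,0,0.5]],[0,[0,0,0],[0,0,0.5]],[0,[0,0,0],[0,0,0]]]'

```text
time: 15.78
ee_pos: [0.5256, 0.1139, 0.1473]
tcp_rot: [180.0, 0.0, 47.5]
wrist_force: [-1.1, -1.3, 3.4]
opening: 0.0195
```

Run:
```python
from h import *
o=st()
```

```text
t 15.78 p [0.5256 0.1139 0.1473] rot [1.7998e+02 3.0000e-02 4.7500e+01] F [-1.1  -1.35  3.38] M [-0.22  0.27  0.17] op 0.0195 q6 144.7
```

arm_command --motion '[[0,[0,0,0],[0,0,0.5]],[0,[0,0,0],[0,0,0]]]'

```text
time: 16.02
ee_pos: [0.5256, 0.1139, 0.1473]
tcp_rot: [180.0, 0.0, 44.5]
wrist_force: [-0.3, -0.6, 4.1]
opening: 0.0194
```

Run:
```python
from h import *
o=st()
```

```text
t 16.02 p [0.5256 0.1139 0.1473] rot [1.7998e+02 2.0000e-02 4.4520e+01] F [-0.34 -0.57  4.07] M [-0.33  0.3   0.18] op 0.0194 q6 147.7
```

arm_command --motion '[[0,[0,0,0],[0,0,0.4]],[0,[0,0,0],[0,0,0]]]'

```text
time: 16.27
ee_pos: [0.5256, 0.114, 0.1473]
tcp_rot: [180.0, 0.0, 42.1]
wrist_force: [-1.3, -0.8, 3.6]
opening: 0.0192
```

Run:
```python
from h import *
o=st()
```

```text
t 16.27 p [0.5256 0.114  0.1473] rot [1.7999e+02 1.0000e-02 4.2120e+01] F [-1.31 -0.83  3.64] M [-0.28  0.25  0.17] op 0.0192 q6 150.1
```

arm_command --motion '[[0,[0,0,0],[0,0,0.4]],[0,[0,0,0],[0,0,0]]]'

```text
time: 16.52
ee_pos: [0.5256, 0.1141, 0.1473]
tcp_rot: [180.0, 0.0, 39.7]
wrist_force: [-0.8, -1.1, 3.3]
opening: 0.0192
```

Run:
```python
from h import *
o=st()
```

```text
t 16.52 p [0.5256 0.1141 0.1473] rot [1.7999e+02 1.0000e-02 3.9710e+01] F [-0.8  -1.12  3.25] M [-0.34  0.26  0.23] op 0.0192 q6 152.5
```

arm_command --motion '[[0,[0,0,0],[0,0,0.3]],[0,[0,0,0],[0,0,0]]]'

```text
time: 16.77
ee_pos: [0.5256, 0.1141, 0.1473]
tcp_rot: [180.0, 0.0, 37.8]
wrist_force: [-0.6, -1.1, 3.3]
opening: 0.0195
```

Run:
```python
from h import *
o=st()
```

```text
t 16.77 p [0.5256 0.1141 0.1473] rot [180.    0.   37.8] F [-0.65 -1.1   3.26] M [-0.28  0.32  0.21] op 0.0195 q6 154.5
```

arm_command --motion '[[0,[0,0,0],[0,0,0.3]],[0,[0,0,0],[0,0,0]]]'

```text
time: 17.02
ee_pos: [0.5256, 0.1141, 0.1473]
tcp_rot: [180.0, -0.0, 36.0]
wrist_force: [0.1, -0.4, 2.9]
opening: 0.0191
```

Run:
```python
from h import *
o=st()
```

```text
t 17.02 p [0.5256 0.1141 0.1473] rot [180.    -0.    35.97] F [ 0.1  -0.4   2.93] M [-0.26  0.27  0.2 ] op 0.0191 q6 156.3
```

arm_command --motion '[[0,[0,0,0],[0,0,0.3]],[0,[0,0,0],[0,0,0]]]'

```text
time: 17.27
ee_pos: [0.5256, 0.1142, 0.1473]
tcp_rot: [180.0, -0.0, 34.2]
wrist_force: [-1.4, -1.6, 4.4]
opening: 0.0195
```

Run:
```python
from h import *
o=st()
```

```text
t 17.27 p [0.5256 0.1142 0.1473] rot [180.    -0.    34.16] F [-1.39 -1.58  4.38] M [-0.28  0.26  0.16] op 0.0195 q6 158.1
```

arm_command --motion '[[0,[0,0,0],[0,0,0.3]],[0,[0,0,0],[0,0,0]]]'

```text
time: 17.52
ee_pos: [0.5256, 0.1142, 0.1473]
tcp_rot: [-180.0, -0.0, 32.4]
wrist_force: [-1.0, -0.9, 3.1]
opening: 0.0191
```

Run:
```python
from h import *
o=st()
```

```text
t 17.52 p [0.5256 0.1142 0.1473] rot [-180.     -0.     32.36] F [-1.04 -0.93  3.07] M [-0.21  0.28  0.25] op 0.0191 q6 159.9
```

arm_command --motion '[[0,[0,0,0],[0,0,0.2]],[0,[0,0,0],[0,0,0]]]'

```text
time: 17.77
ee_pos: [0.5256, 0.1142, 0.1473]
tcp_rot: [-180.0, -0.0, 31.2]
wrist_force: [-0.7, -0.5, 3.5]
opening: 0.0198
```

Run:
```python
from h import *
o=st()
```

```text
t 17.77 p [0.5256 0.1142 0.1473] rot [-180.     -0.     31.18] F [-0.7  -0.5   3.49] M [-0.19  0.22  0.41] op 0.0198 q6 161.1
```

arm_command --motion '[[0,[0,0,0],[0,0,0.15]],[0,[0,0,0],[0,0,0]]]'

```text
time: 18.02
ee_pos: [0.5256, 0.1142, 0.1473]
tcp_rot: [-180.0, -0.0, 30.3]
wrist_force: [-1.8, -0.4, 2.9]
opening: 0.0197
```

Run:
```python
from h import *
o=st()
```

```text
t 18.02 p [0.5256 0.1142 0.1473] rot [-1.800e+02 -1.000e-02  3.029e+01] F [-1.81 -0.44  2.87] M [-0.13  0.29  0.53] op 0.0197 q6 162.0
```

arm_command --motion '[[0,[0,0,0],[0,0,0.1]],[0,[0,0,0],[0,0,0]]]'

```text
time: 18.27
ee_pos: [0.5256, 0.1142, 0.1473]
tcp_rot: [-180.0, -0.0, 29.7]
wrist_force: [-1.3, 0.0, 3.6]
opening: 0.0192
```

Run:
```python
from h import *
o=st()
```

```text
t 18.27 p [0.5256 0.1142 0.1473] rot [-180.     -0.     29.69] F [-1.28  0.02  3.61] M [-0.03  0.27  0.58] op 0.0192 q6 162.6
```

arm_command --motion '[[0,[0,0,0],[0,0,0.15]],[0,[0,0,0],[0,0,0]],[0,[0,0,0],[0,0,0]]]'

```text
time: 18.65
ee_pos: [0.5256, 0.1142, 0.1473]
tcp_rot: [-180.0, -0.0, 28.8]
wrist_force: [-0.7, -0.4, 2.2]
opening: 0.019
```

Run:
```python
from h import *
o=st()
s=viewer.camera("side");cv2.imwrite("pics/s6.png",cv2.resize(s[85:205,220:380],(800,600)))
```

```text
t 18.65 p [0.5256 0.1142 0.1473] rot [-180.    -0.    28.8] F [-0.66 -0.35  2.22] M [-0.    0.24  0.72] op 0.019 q6 163.5
```

View pics/s6.png

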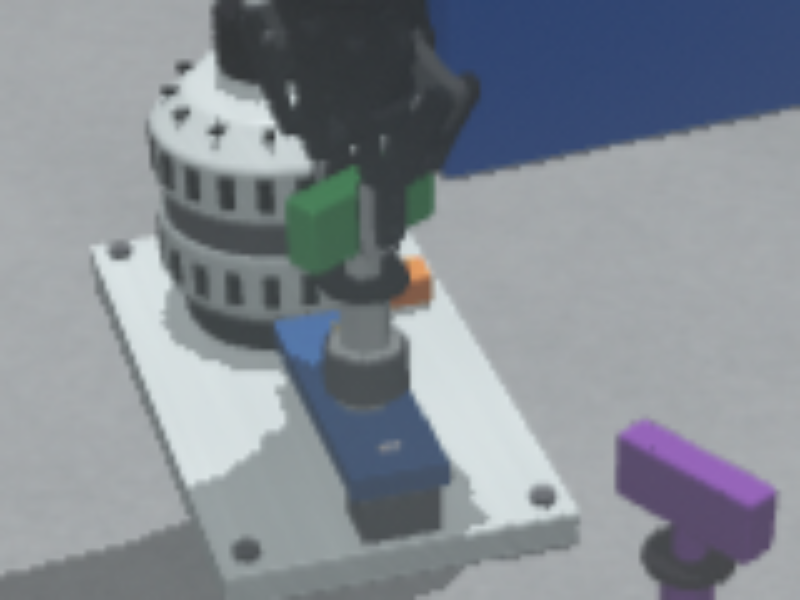

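arm_command --motion '[[0,[0,0,0],[0,0,-0.4]],[0,[0,0,0],[0,0,-0.35]],[0,[0,0,0],[0,0,0]]]'

```text
time: 19.08
ee_pos: [0.5257, 0.1141, 0.1473]
tcp_rot: [180.0, -0.0, 33.3]
wrist_force: [-1.2, -0.5, 3.4]
opening: 0.0193
```

Run:
```python
from h import *
o=st()
```

```text
t 19.07 p [0.5257 0.1141 0.1473] rot [180.    -0.    33.27] F [-1.23 -0.51  3.44] M [ 0.02  0.24 -0.09] op 0.0193 q6 159.0
```

arm_command --motion '[[0,[0,0,-0.05],[0,0,0]],[0,[0,0,-0.05],[0,0,0]],[0,[0,0,-0.05],[0,0,0]],[0,[0,0,0],[0,0,0]]]'

```text
time: 19.58
ee_pos: [0.5251, 0.1141, 0.1556]
tcp_rot: [-180.0, 0.1, 33.3]
wrist_force: [-1.5, 0.2, -12.3]
opening: 0.0195
```

Run:
```python
from h import *
o=st()
```

```text
t 19.57 p [0.5251 0.1141 0.1556] rot [-1.7995e+02  1.0000e-01  3.3290e+01] F [ -1.53   0.2  -12.28] M [0.08 0.25 0.06] op 0.0195 q6 159.0
```

arm_command --motion '[[0,[0,0,0],[0,0,0]]]'

```text
time: 19.7
ee_pos: [0.5253, 0.1141, 0.1559]
tcp_rot: [-180.0, 0.1, 33.3]
wrist_force: [-1.2, 1.1, -11.1]
opening: 0.0189
```

Run:
```python
from h import *
o=st()
s=viewer.camera("side");cv2.imwrite("pics/s7.png",cv2.resize(s[85:205,220:380],(800,600)))
```

```text
t 19.7 p [0.5253 0.1141 0.1559] rot [-1.7998e+02  6.0000e-02  3.3300e+01] F [ -1.25   1.07 -11.1 ] M [0.14 0.29 0.05] op 0.0189 q6 159.0
```

View pics/s7.png

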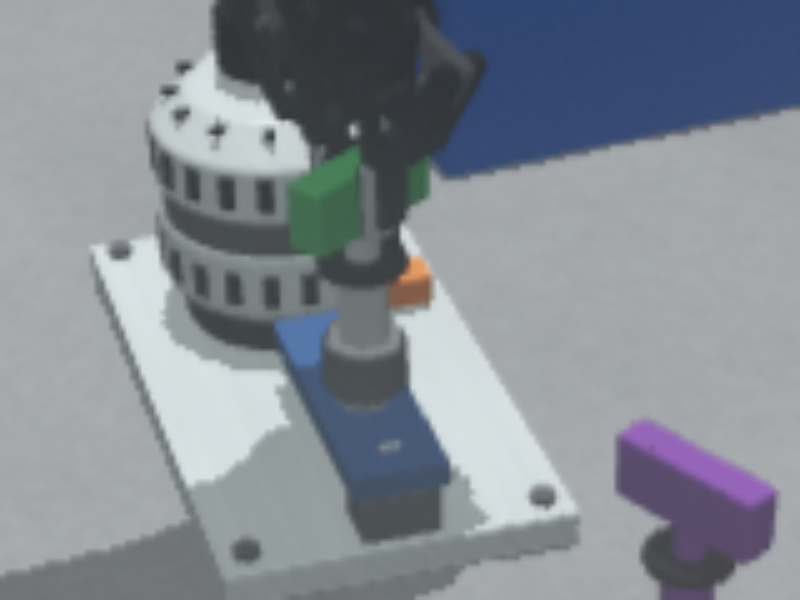

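arm_command --motion '[[0,[0,0,-0.03],[0,0,-0.1]],[0,[0,0,0],[0,0,0]]]'

```text
time: 20.0
ee_pos: [0.526, 0.1141, 0.1591]
tcp_rot: [179.9, -0.1, 33.9]
wrist_force: [-0.2, -0.3, -4.6]
opening: 0.0194
```

Run:
```python
from h import *
o=st()
```

```text
t 20.0 p [0.526  0.1141 0.1591] rot [ 1.7995e+02 -9.0000e-02  3.3900e+01] F [-0.25 -0.25 -4.56] M [-0.01  0.37  0.06] op 0.0194 q6 158.3
```

arm_command --motion '[[0,[0,0,-0.05],[0,0,0]],[0,[0,0,0],[0,0,0]]]'

```text
time: 20.25
ee_pos: [0.5262, 0.1142, 0.1622]
tcp_rot: [180.0, -0.1, 33.9]
wrist_force: [-0.8, -0.2, -2.8]
opening: 0.0193
```

Run:
```python
from h import *
o=st()
```

```text
t 20.25 p [0.5262 0.1142 0.1622] rot [ 1.7995e+02 -1.1000e-01  3.3890e+01] F [-0.78 -0.2  -2.76] M [-0.09 -0.01 -0.01] op 0.0193 q6 158.4
```

arm_command --motion '[[0,[0,0,-0.2],[0,0,0]],[0,[0,0,-0.3],[0,0,0]],[0,[0,0,-0.15],[0,0,0]],[0,[0,0,0],[0,0,0]],[0,[0,0,0],[0,0,0]]]'

```text
time: 20.88
ee_pos: [0.5255, 0.1141, 0.1997]
tcp_rot: [-180.0, 0.0, 33.9]
wrist_force: [0.5, -0.4, -4.4]
opening: 0.0191
```

Run:
```python
from h import *
o=st()
plan(o["ee_pos"],o["tcp_rot"][2],[.4878,-.2344,.20],-8,12)
s=viewer.camera("side");cv2.imwrite("pics/s8.png",cv2.resize(s[85:205,220:380],(800,600)))
```

```text
t 20.88 p [0.5255 0.1141 0.1997] rot [-1.7999e+02  3.0000e-02  3.3900e+01] F [ 0.47 -0.4  -4.36] M [-0.03  0.09  0.03] op 0.0191 q6 158.4
([-0.31, 0.37, 0.0], np.float64(0.58))
([-0.29, 0.39, 0.0], np.float64(0.58))
([-0.27, 0.41, 0.0], np.float64(0.58))
([-0.24, 0.42, 0.0], np.float64(0.58))
([-0.21, 0.44, 0.0], np.float64(0.58))
([-0.19, 0.45, 0.0], np.float64(0.58))
([-0.16, 0.46, 0.0], np.float64(0.58))
([-0.13, 0.47, 0.0], np.float64(0.58))
([-0.11, 0.48, 0.0], np.float64(0.58))
([-0.07, 0.48, 0.0], np.float64(0.58))
([-0.05, 0.48, 0.0], np.float64(0.58))
([-0.01, 0.49, 0.0], np.float64(0.58))
end [ 0.4879 -0.2345  0.1997] yaw -7.86
```

View pics/s8.png

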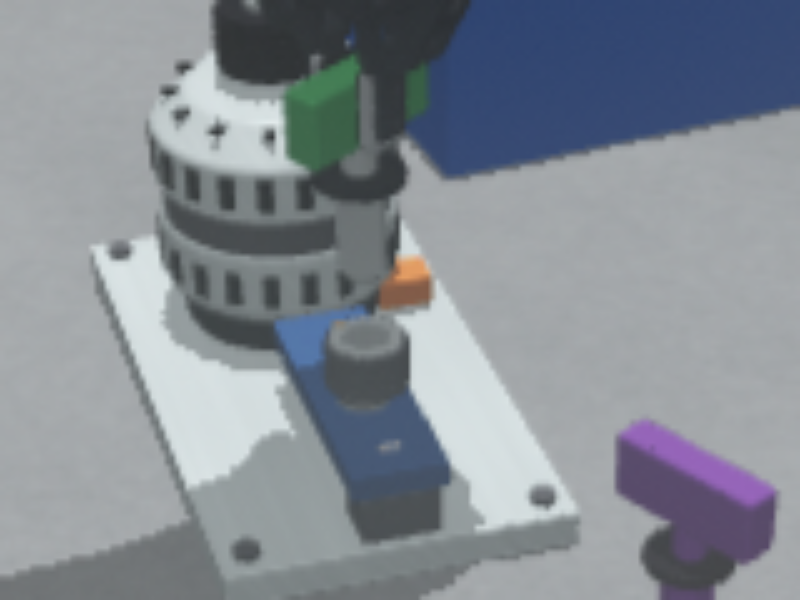

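arm_command --motion '[[0,[-0.31,0.37,0],[0,0,0.58]],[0,[-0.29,0.39,0],[0,0,0.58]],[0,[-0.27,0.41,0],[0,0,0.58]],[0,[-0.24,0.42,0],[0,0,0.58]],[0,[-0.21,0.44,0],[0,0,0.58]],[0,[-0.19,0.45,0],[0,0,0.58]],[0,[-0.16,0.46,0],[0,0,0.58]],[0,[-0.13,0.47,0],[0,0,0.58]],[0,[-0.11,0.48,0],[0,0,0.58]],[0,[-0.07,0.48,0],[0,0,0.58]],[0,[-0.05,0.48,0],[0,0,0.58]],[0,[-0.01,0.49,0],[0,0,0.58]]]'

```text
time: 22.42
ee_pos: [0.4875, -0.2353, 0.1995]
tcp_rot: [-180.0, 0.0, -8.0]
wrist_force: [0.6, 0.3, -2.9]
opening: 0.0188
```

arm_command --motion '[[0,[0,0,0],[0,0,0]],[0,[0,0,0],[0,0,0]],[0,[0,0,0],[0,0,0]]]'

```text
time: 22.8
ee_pos: [0.488, -0.2337, 0.2]
tcp_rot: [-180.0, 0.0, -7.8]
wrist_force: [0.4, 0.7, -3.9]
opening: 0.0192
```

Run:
```python
from h import *
o=st()
s=viewer.camera("side");cv2.imwrite("pics/s9.png",cv2.resize(s[170:320,230:430],(800,600)))
t=viewer.camera("top");cv2.imwrite("pics/t9.png",cv2.resize(t[190:250,124:184],(600,600),interpolation=cv2.INTER_CUBIC))
```

```text
t 22.8 p [ 0.488  -0.2337  0.2   ] rot [-1.7999e+02  1.0000e-02 -7.7900e+00] F [ 0.42  0.75 -3.89] M [ 0.   -0.02 -0.03] op 0.0192 q6 162.2
```

View pics/s9.png

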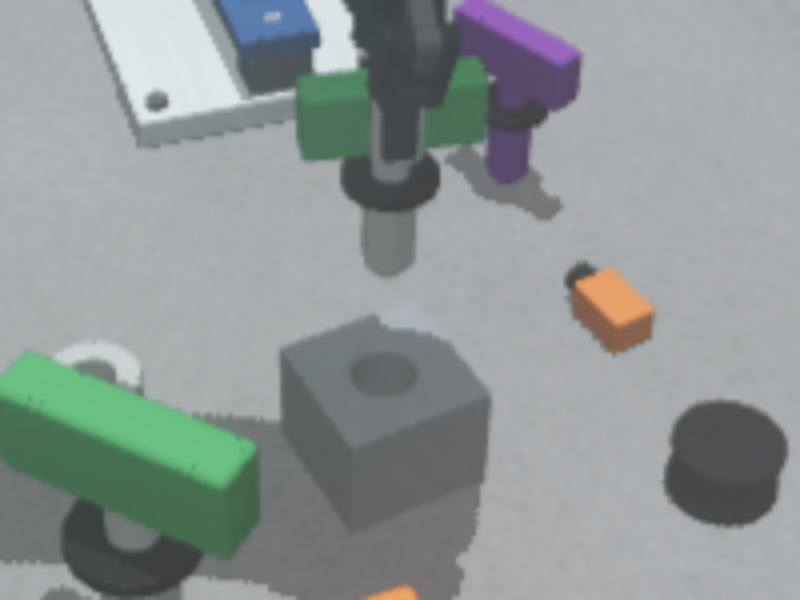

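View pics/t9.png

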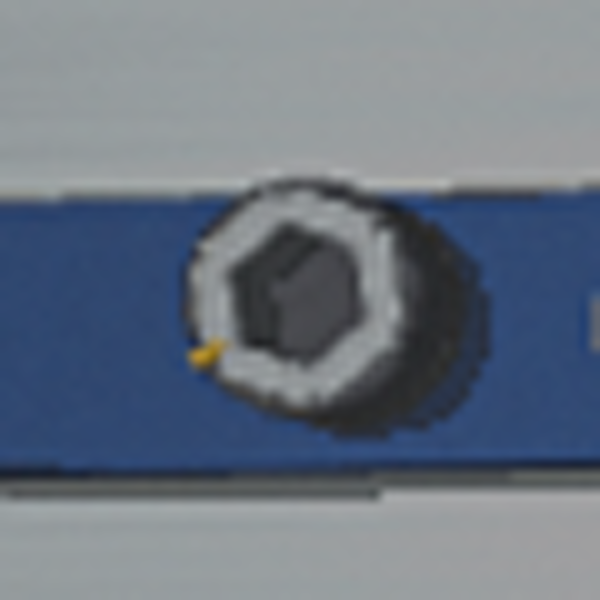

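```bash
cat > hexm.py <<'E'
from h import *
def meas(t):
    K=8
    g=cv2.resize(cv2.cvtColor(t,cv2.COLOR_BGR2GRAY)[195:245,130:180],None,fx=K,fy=K,interpolation=cv2.INTER_CUBIC)
    h=cv2.cvtColor(t,cv2.COLOR_BGR2HSV)
    sat=cv2.resize(h[195:245,130:180,1],None,fx=K,fy=K,interpolation=cv2.INTER_CUBIC)
    px=lambda c:(c.reshape(-1,2)+0.5)/K-0.5+[130,195]
    ym=cv2.inRange(h,(12,110,90),(32,255,255))[205:235,140:170]
    v,u=np.nonzero(ym);w=(h[205:235,140:170,1][v,u]).astype(float)
    mk=onplane("top",(u*w).sum()/w.sum()+140,(v*w).sum()/w.sum()+205,.096)[:2]
    for th in (115,125,135,145):
        m=((g>th)&(sat<70)).astype(np.uint8)*255
        m=cv2.morphologyEx(m,cv2.MORPH_CLOSE,np.ones((15,15),np.uint8))
        cs,hi=cv2.findContours(m,cv2.RETR_CCOMP,cv2.CHAIN_APPROX_NONE)
        for i,c in enumerate(cs):
            if hi[0][i][3]<0 or not 4000<cv2.contourArea(c)<20000: continue
            W=np.array([onplane("top",*p,0.096)[:2] for p in px(c)])
            P=np.array([onplane("top",*p,0.096)[:2] for p in px(cs[hi[0][i][3]])])
            (ox,oy),r=cv2.minEnclosingCircle(P.astype(np.float32))
            ctr=np.array([W.max(0)+W.min(0)])[0]/2
            M=cv2.moments(W.astype(np.float32));ctr=np.array([M['m10'],M['m01']])/M['m00']
            d=W-ctr;a=np.arctan2(d[:,1],d[:,0]);rr=np.hypot(*d.T);o=np.argsort(a)
            tt=np.linspace(-np.pi,np.pi,360,endpoint=False);r2=np.interp(tt,a[o],rr[o],period=2*np.pi)
            z=(r2*np.exp(6j*tt)).mean();dm=mk-ctr;do=mk-[ox,oy]
            print(th,"hexctr",ctr.round(4),"outer",round(ox,4),round(oy,4),"flat",round((np.degrees(np.angle(z))/6+30)%60,1),"amp",round(abs(z)*1e3,2),"mark",np.degrees(np.arctan2(dm[1],dm[0])).round(1),np.degrees(np.arctan2(do[1],do[0])).round(1),"n",len(u))
E
python3 - <<'E'
from hexm import *
meas(cv2.imread("pics/top0.png"))
t=viewer.camera("top");cv2.imwrite("pics/top9.png",t);print();meas(t)
E
```

```text
115 hexctr [0.525  0.1125] outer 0.5502 0.1104 flat 32.2 amp 0.31 mark 176.3 175.8 n 4Traceback (most recent call last):
  File "<stdin>", line 2, in <module>
  File "hexm.py", line 18, in meas
    P=np.array([onplane("top",*p,0.096)[:2] for p in px(cs[hi[0][i][3]])])
                ~~~~~~~^^^^^^^^^^^^^^^^
  File "h.py", line 7, in onplane
    o,d=ray(n,u,v);return o+d*(z-o[2])/d[2]
        ~~~^^^^^^^
  File "h.py", line 4, in ray
    c=viewer.calibration(n);T=c["T"]
ValueError: time passes only in moves, steps and waits
```

```bash
sed -i 's/c=viewer.calibration(n);T/c=cal(n);T/; ' h.py
cat > c.py <<'E'
import re
s=open('h.py').read()
s=s.replace("def ray","_C={}\ndef cal(n):\n    if n not in _C: _C[n]=viewer.calibration(n)\n    return _C[n]\ndef ray",1)
open('h.py','w').write(s)
E
python3 c.py
python3 - <<'E'
from hexm import *
meas(cv2.imread("pics/top0.png"))
t=viewer.camera("top");cv2.imwrite("pics/top9.png",t);print();meas(t)
E
```

```text
115 hexctr [0.525  0.1125] outer 0.5502 0.1104 flat 32.2 amp 0.31 mark 176.3 175.8 n 4
125 hexctr [0.525  0.1125] outer 0.5525 0.1104 flat 32.1 amp 0.31 mark 176.4 175.9 n 4
135 hexctr [0.5251 0.1125] outer 0.5528 0.1103 flat 32.2 amp 0.31 mark 176.4 175.9 n 4
145 hexctr [0.5251 0.1125] outer 0.5529 0.1103 flat 32.4 amp 0.32 mark 176.4 175.9 n 4

115 hexctr [0.5262 0.1121] outer 0.5533 0.1103 flat 39.4 amp 0.33 mark 122.7 155.2 n 5
125 hexctr [0.5262 0.112 ] outer 0.5534 0.1104 flat 39.5 amp 0.35 mark 122.6 155.3 n 5
135 hexctr [0.5262 0.112 ] outer 0.5537 0.1104 flat 39.2 amp 0.4 mark 122.6 155.5 n 5
```

Run:
```python
from h import *
a=onplane("top",36,267,.02);b=onplane("top",196.5,265,.02);c=onplane("top",197,184.5,.02)
print(a,b,c,"yaw fixture",np.degrees(np.arctan2(-(a-b)[0],(a-b)[1])),np.degrees(np.arctan2((c-b)[1],(c-b)[0])))
```

```text
[0.45197771 0.3605727  0.02      ] [0.44833594 0.05973827 0.02      ] [0.59931574 0.05818718 0.02      ] yaw fixture -0.6935631139063068 -0.588608704139571
```

arm_command --motion '[[0,[0,0,0.4],[0,0,0]],[0,[0,0,0.4],[0,0,0]],[0,[0,0,0.3],[0,0,0]],[0,[0,0,0.1],[0,0,0]],[0,[0,0,0],[0,0,0]]]'

```text
time: 23.58
ee_pos: [0.488, -0.2344, 0.1283]
tcp_rot: [180.0, 0.0, -7.9]
wrist_force: [-0.2, 0.8, -2.6]
opening: 0.0194
```

arm_command --motion '[[0,[0,0,0.2],[0,0,0]],[0,[0,0,0.2],[0,0,0]],[0,[0,0,0.2],[0,0,0]],[0,[0,0,0.1],[0,0,0]],[0,[0,0,0],[0,0,0]],[0,[0,0,0],[0,0,0]]]'

```text
time: 24.32
ee_pos: [0.4882, -0.2346, 0.0865]
tcp_rot: [180.0, -0.0, -7.9]
wrist_force: [1.4, 0.4, -3.5]
opening: 0.0195
```

arm_command --motion '[[0,[0,0,0.04],[0,0,0]],[0,[0,0,0.03],[0,0,0]],[0,[0,0,0],[0,0,0]]]'

```text
time: 24.7
ee_pos: [0.4879, -0.2344, 0.0817]
tcp_rot: [-180.0, 0.0, -7.9]
wrist_force: [-0.4, -0.4, -3.3]
opening: 0.0195
```

arm_command --motion '[[0,[0,0,0.02],[0,0,0]],[0,[0,0,0],[0,0,0]]]'

```text
time: 24.95
ee_pos: [0.488, -0.2345, 0.0815]
tcp_rot: [180.0, -0.0, -7.9]
wrist_force: [-3.0, 1.7, 5.8]
opening: 0.0193
```

arm_command --motion '[[0.3,[0,0,0],[0,0,0]],[0.4,[0,0,0],[0,0,0]],[0.7,[0,0,0],[0,0,0]],[0.7,[0,0,0],[0,0,0]],[0.7,[0,0,0],[0,0,0]],[0.7,[0,0,-0.2],[0,0,0]],[0.7,[0,0,-0.5],[0,0,0]],[0.7,[0,0,-0.7],[0,0,0]],[0.7,[0,0,-0.7],[0,0,0]],[0.7,[0,0,-0.4],[0,0,0]],[0.7,[0,0,0],[0,0,0]]]'

```text
time: 26.32
ee_pos: [0.4887, -0.2348, 0.2334]
tcp_rot: [179.9, -0.2, -7.9]
wrist_force: [0.4, 0.7, 0.1]
opening: 0.06
```

arm_command --motion '[[0.7,[-0.7,-0.5,0],[0,0,0]],[0.7,[-0.7,-0.5,0],[0,0,0]],[0.7,[-0.7,-0.5,0],[0,0,0]],[0.7,[-0.4,-0.5,0],[0,0,0]],[0.7,[0,0,0],[0,0,0]],[0.7,[0,0,0],[0,0,0]]]'

```text
time: 27.08
ee_pos: [0.356, -0.0952, 0.2303]
tcp_rot: [180.0, 0.0, -7.8]
wrist_force: [-0.2, -0.2, 0.1]
opening: 0.0596
```

Run:
```python
from hexm import *
o=st()
s=viewer.camera("side");cv2.imwrite("pics/s10.png",s)
t=viewer.camera("top");cv2.imwrite("pics/t10.png",t)
meas(t)
for n,i in(("top",t),("side",s)):
    for c in greens(i):
        r=cv2.minAreaRect(c);print(n,r,onplane(n,*r[0],0.116).round(4))
cv2.imwrite("pics/s10c.png",cv2.resize(s[215:315,270:403],(798,600)))
```

```text
t 27.07 p [ 0.356  -0.0952  0.2303] rot [179.99   0.    -7.84] F [-0.17 -0.18  0.13] M [-0.05 -0.01  0.02] op 0.0596 q6 172.9
115 hexctr [0.5262 0.1121] outer 0.5528 0.1103 flat 39.4 amp 0.27 mark 122.7 154.9 n 5
125 hexctr [0.5262 0.1121] outer 0.5529 0.1104 flat 39.6 amp 0.3 mark 122.7 155.0 n 5
135 hexctr [0.5262 0.1121] outer 0.5531 0.1104 flat 39.7 amp 0.31 mark 122.7 155.1 n 5
145 hexctr [0.5262 0.1121] outer 0.5533 0.1103 flat 39.4 amp 0.33 mark 122.7 155.2 n 5
top ((408.25, 319.7500305175781), (21.21320343017578, 71.41778564453125), 45.0) [ 0.3484 -0.3118  0.116 ]
top ((359.1191711425781, 235.38778686523438), (11.967223167419434, 48.2595100402832), 6.115502834320068) [ 0.4875 -0.2365  0.116 ]
side ((257.79290771484375, 281.4970397949219), (66.92308044433594, 29.07692527770996), 22.61986541748047) [ 0.3466 -0.2946  0.116 ]
side ((326.4330749511719, 242.98696899414062), (7.932803153991699, 42.76815414428711), 82.56858825683594) [ 0.4867 -0.2408  0.116 ]
```

View pics/s10c.png

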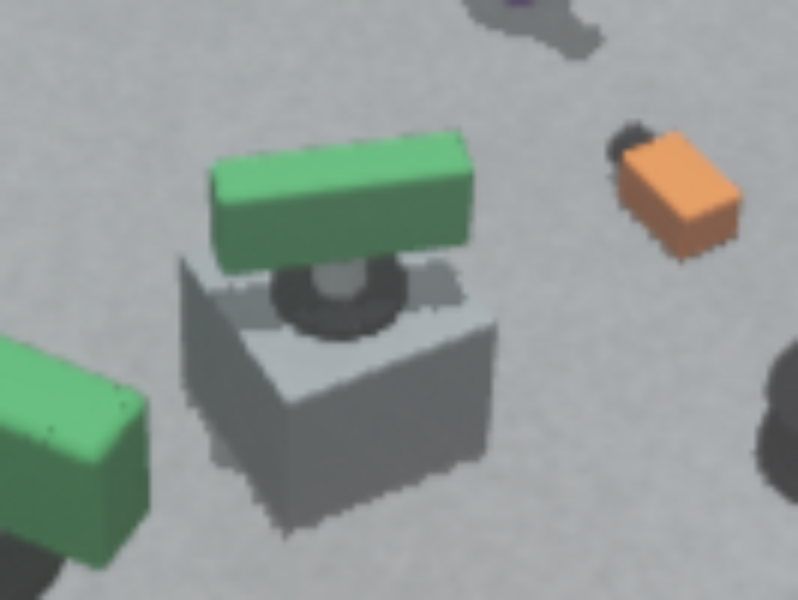

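View pics/t10.png

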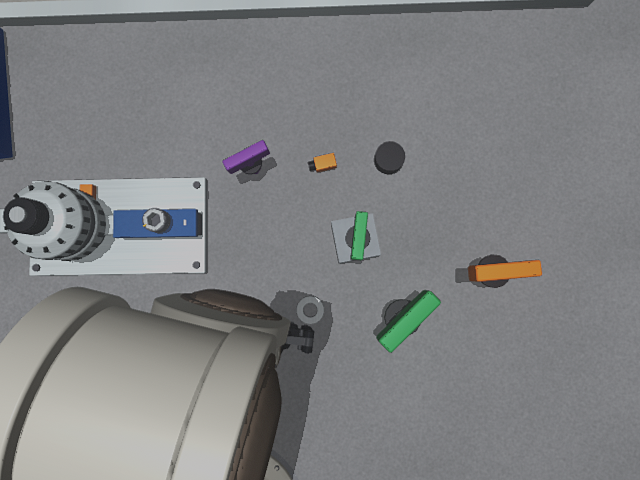

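Run:
```python
from h import *
st(); print(bot.job_done())
```

```text
t 27.18 p [ 0.3561 -0.0956  0.2302] rot [ 1.80e+02  5.00e-02 -7.89e+00] F [-0.56 -0.73 -0.93] M [ 0.01 -0.    0.01] op 0.06 q6 172.9
the job is handed in; nothing more can be done
None
```

The key was taken from its stand, used to turn the cap screw to its stop, and put back. I handed the job in at about 27 s.

- **Seating:** I pressed the key on the rim with about 7 N, sinking the screw about 2 mm, and turned it in small steps. It dropped through at about 90° gripper yaw. I then lowered it to the floor, about 12 mm below the rim contact, as expected.
- **Turning:** I turned it clockwise, still pressed at 6–8 N. The torque rose steadily from about 0.2 to 0.7 N m at the stop, and I backed off there.
- **Screw angle check:** the pictures show the screw turned about 53°. The yellow mark's direction then reads about 0.99 rad, taking it to start at fixture −x, which I could not check. The gripper yaw alone suggested about 57°. Any turn from 50° to 57° fits the stop, depending on the starting angle, and the mark did not move afterwards.
- **Pulling the key out:** it stuck for a moment, with about 8–9 N of pull, then came free.
- **Stand check:** the key stands upright on its flange at its old height, released. It sits about 3 mm sideways from where it started, within the hole's clearance. The last pictures show the loose parts apparently where they were, judged by eye only, and the gripper clear of everything.

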